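Wedge a rocking control unit steady

TASK

The microscope's white control unit rocks on the bench because one of its feet is set too short. With the fingertips, slide the wooden wedge along the bench, thin end first, under that short foot just until the unit stands level and no longer rocks when you press on that corner, without shoving the unit along, lifting or carrying anything, or disturbing the other things nearby. Finish still pressing firmly down with the fingertips on top of the unit over the wedged foot, the unit steady under them.

Things in the scene. Friction and masses are not known exactly. Their poses are not given: they have to be found in the camera images.
- unit: White control unit, a flat box 180 (x) by 220 (y) mm, flat top 70 mm above the bench, about 3 kg, loose on four rubber feet, case underside 14 mm above the bench. Origin: centre of the footprint at bench level; z up; +y is the side towards the wedge. The foot at its (-x, +y) corner is stuck too short; it rests level on the other three (domed, 14 mm long).
- foot_point (a point): Point fixed to the unit at bench level straight below the middle of the short foot: 72 mm to -x and 92 mm to +y of the unit's origin. The foot, square and flat below, reaches 11 mm to each side of it; the case's +y wall is 18 mm to its +y side. The gap below the foot is 5 to 9 mm, different each time and not given.
- corner_top (a point): Point on the unit's flat top straight above the short foot, 70 mm above the bench: where to press. Unwedged, the corner rocks down by the foot's gap under about 4 to 8 N; 11 to 15 N is a firm press. Once wedged it stays up.
- wedge: Loose wooden wedge flat on the bench, 120 long, 50 wide, 0.12 kg. Origin: centre of its underside. +x runs along it to the thin end at x = +60 mm, 2 mm thick; it thickens evenly to 14 mm at x = -30 mm. It starts on the unit's +y side, thin end towards the short foot, 30 to 65 mm clear of it, up to 12 mm off line and 0.12 rad askew.
- wedge_back (a point): Middle of the wedge's upright back face, at x = -60 mm and 10 mm up: where to push. The back 30 mm of the wedge is a block 20 mm high. Sliding the wedge free takes about 1 N; once it bears on the foot the push climbs past 4 N within a few mm, and beyond about 6 to 12 N the unit gets shoved round.
- oil_bottle: Small amber bottle, 32 mm across, 75 mm tall, on the unit's +y side, +x of the wedge's path; not to be moved. Origin: centre of its base.
- objective_can: Round clear can with black lid, 40 mm across, 57 mm tall, on the robot's side of the unit; not to be moved. Origin: centre of its base.
- slide_box: Flat grey box with white lid, 87 by 52 by 33 mm, on the unit's -y side; not to be moved. Origin: centre of its base.
Things that resemble listed ones, but are neither listed nor needed, are in the scene too. There is more than one size of the wedge; the one meant has the size given above.

How it is judged:
At the end, for the whole second after the job is handed in: Fingertips, within 60 mm of above the foot, press the unit with over 4 N, off the wedge; the wedge lies flat, its slope under the short foot (within 26 mm of its centre line), carrying over 1 N; the unit leans under 0.010 rad, at rest, the foot within 15 mm of where it stood (horizontal distance between the grasp point and corner_top below 0.06 m and contact force between the fingers and unit above 4 N and contact force between wedge and unit above 1 N and contact force between the fingers and wedge below 0.2 N and angle between unit's own z axis and vertical below 0.01 rad and distance of foot_point from where it was at the start of the episode below 0.015 m and linear speed of each of unit, wedge below 0.02 m/s and x of foot_point in the frame of wedge between -0.03 and 0.06 m and y of foot_point in the frame of wedge between -0.026 and 0.026 m and angle between wedge's own z axis and vertical below 0.05 rad); the arm keeps its last pose, push and grip.
It fails at once if the wedge is lifted off the bench or tipped (height (world z) of wedge above 0.01 m or angle between wedge's own z axis and vertical above 0.3 rad).
It fails at once if the control unit is lifted or tipped over (height (world z) of unit above 0.015 m or angle between unit's own z axis and vertical above 0.2 rad).
It fails at once if the control unit is shoved or turned more than 30 mm at the short foot (distance of foot_point from where it was at the start of the episode above 0.03 m).
It fails at once if a bystander (bottle, can or slide box) is moved by more than 20 mm (distance of any of oil_bottle, objective_can, slide_box from where it was at the start of the episode above 0.02 m).
It also fails if it takes over 51 s, if anything falls off the work surface, if the arm or the gripper's body presses on something with over 40 N, if the wrist force passes 120 N, or if a joint passes its speed limit or range.

ROBOT

A 6-joint arm with a two-finger parallel gripper is mounted at the origin on the work surface. World frame = base frame: x ahead of the robot, y to its left, z up, the work surface at z = 0. Lengths are in m, angles in rad, forces in N, time in s.
With the tool pointing down it reaches from about 0.3 to 0.775 m from the base axis. Payload 14.6 kg.
Tool frame: the origin (TCP) lies midway between the tips of the shut fingers; the grasp point (between the pads) lies 19 mm behind it; z points along the fingers, y is the line along which they close (so a half turn about z gives the same grasp; the last joint's range is limited). The gripper opens to 94 mm and grips with 3 to 60 N. Pads are 16 mm wide; open, the fingers measure 119 mm over their backs; the gripper's body (75 mm by 177 mm) begins 78 mm behind the grasp point.
Start: joints at [-1.169, 0.3, 1.521, -0, 1.321, -0.067], TCP at [0.248, -0.491, 0.205] pointing down, gripper open.
Joint ranges: [-3.03, 3.03], [-0.79, 2.21], [0.23, 2.52], [-1.04, 4.18], [0, 3.07], [-2.55, 2.55]. Speed limits (rad/s): [2.22, 2.22, 2.57, 3.14, 3.14, 3.14].

INTERFACE

Orientations are given as [roll, pitch, yaw] about the fixed x, y, z axes, in that order (R = Rz(yaw) Ry(pitch) Rx(roll)).
In Python, from station import telemetry, optics, ctrl gives the robot as it stands.
- The arm moves only by the tool carry_out, never from a script. Its argument "plan" is a list that holds one entry, the list of rows, each a list of 7 numbers: the shift along the tool's x, y, z in mm, then the turn, a rotation vector about the tool's x, y, z in rad, then the finger opening in mm, from 0 to 94. A call has 1 to 20 rows; each row shifts and turns the commanded pose from where the row before left it, along the tool's axes as they then stand; what a row does not reach is not made up. A row lasts 1/12 s, in which the tool goes at most 41.7 mm and 7.16 degrees, less where a joint would pass 70% of its speed; a pose out of reach is approached as far as the arm can. A call with a gripper value outside its range is refused whole. The fingers move at their own pace and stop on an object; "squeeze" is the grip in N (left out, the last holds). Time passes only in rows, so rows that do not move let the fingers close. It gives the time, the measured TCP pose, the force, the opening and the grip force at its end, in the units of the state.
- telemetry.get_obs(): the state, without advancing time (a new reading comes with each control period).
- optics.camera(name): name is "scene" or "side" or "wrist"; returns a dict with "pixels" (480x640x3 uint8, red, green, blue), "intrinsics" (3x3 intrinsics, pixels), "origin" and "rotation" of the camera in the world. Camera axes: x right, y down, z forward; pixel columns grow to the right and rows downward; lengths in m; the calibration is good to about 2 mm. A picture is of the moment at which its call begins. There is no depth.
- ctrl.hand_in(): hands the job in; it is judged then, once.
The state is a dict: "time_s": time; "qpos": joint angles; "joint_vel": joint speeds; "tau": joint torques, N m; "ee_pos": TCP position; "eef_rot": TCP orientation; "force": force on the tool from outside, world axes, zero at the start; "moment": the same for the moment, N m; "grip_width": finger opening in m; "grip_force": force on a finger pad.
Only numpy, scipy, OpenCV 4.12 (cv2) and the standard library are available. Lean on these libraries where they do the work, as an engineer would, in place of code of your own. Each camera call takes 0.05 s, during which the arm holds its last target. There are 200 camera calls.

## Working session

There is one attempt and no reset: what is moved stays moved. The work goes in short steps, Python scripts to look and compute and a tool call to move; the robot and the scene stay as the last step left them, time stands still between calls to the robot, and variables do not carry over. Pictures are saved under pics/ and viewed, at most 10 in all, crops included, and the job is handed in when it is done.

Besides the shell and the picture viewer there is one more tool, called after "Request:" as a command line: name --argument value ..., lists and objects as JSON in quotes. carry_out: Moves the arm, as the interface text tells. Its arguments: {"type":"object","properties":{"plan":{"type":"array","items":{"type":"array","items":{"type":"array","items":{"type":"number"}}}},"squeeze":{"type":"number"}},"required":["plan"]}

```bash
mkdir -p pics; ls; cat > h.py <<'E'
import numpy as np, cv2
from station import telemetry, optics, ctrl
def shot(n,name):
    c=optics.camera(n); cv2.imwrite(f'pics/{name}.png',c['pixels'][...,::-1]); np.savez(f'pics/{name}.npz',**c); return c
def load(name): return dict(np.load(f'pics/{name}.npz'))
def ray(c,uv,z):
    d=c['rotation']@np.linalg.inv(c['intrinsics'])@np.array([uv[0],uv[1],1.]); o=c['origin']
    return o+d*(z-o[2])/d[2]
def proj(c,p):
    q=c['intrinsics']@(c['rotation'].T@(np.array(p)-c['origin'])); return q[:2]/q[2]
E
python3 - <<'E'
from h import *
for n in('scene','side'):
    c=shot(n,n+'0'); print(n,c['origin'],c['rotation'].tolist(),c['intrinsics'][0])
print(telemetry.get_obs())
E
```

```text
pics
scene [ 1.02540508 -0.34282787  0.79590481] [-2.4488639299250377, -0.007648647978259371, 1.0172790977849981] [594.62541995   0.         297.9797918 ]
side [0.24811265 0.65542404 0.844738  ] [-2.3789860841436763, -0.009883796879682105, -2.762806796722886] [552.3695468    0.         320.40548244]
{'time_s': 0.1, 'qpos': array([-1.16859317e+00,  3.00389075e-01,  1.52147908e+00, -1.95135330e-05,
        1.32068883e+00, -6.65972152e-02]), 'joint_vel': array([-0.00058887, -0.0010453 ,  0.00069103,  0.00233189, -0.00019347,
        0.00051939]), 'tau': array([ 7.90953873e-04, -5.32645476e+01, -3.53280044e+01,  7.09546963e-02,
        2.34974711e-02, -5.41561940e-05]), 'ee_pos': array([ 0.24840835, -0.49046451,  0.20497447]), 'eef_rot': array([-3.14062920e+00, -4.53147865e-05,  4.68805185e-01]), 'force': array([ 0.95288101, -0.50423226,  0.42075397]), 'moment': array([-0.01670041, -0.01680538, -0.01554618]), 'grip_force': 0.0, 'grip_width': 0.09414203287162771}
```

View pics/scene0.png

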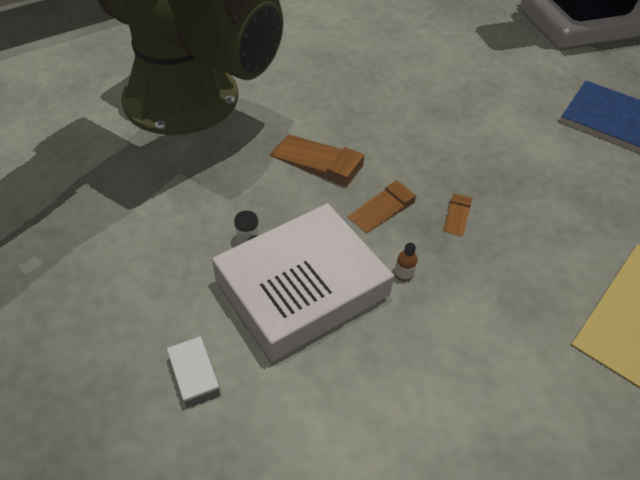

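View pics/side0.png

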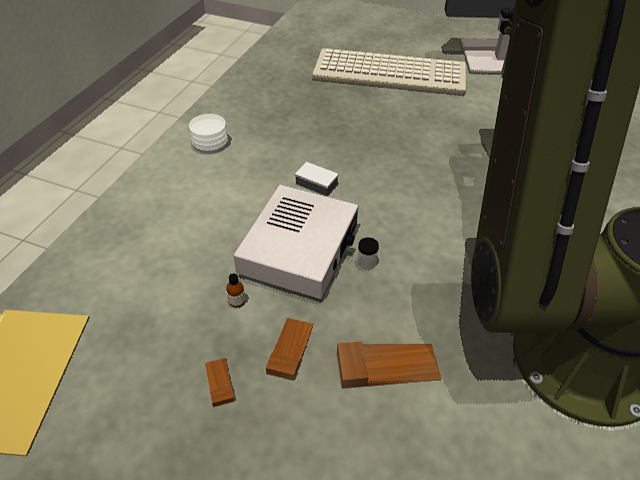

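The scene view shows three wooden wedges: large (318,160), middle (382,206) and small (458,214). It also shows the unit (top corner nearest the wedge at 328,208), the bottle (405,263), the can (246,228) and the slide box (193,370). The middle wedge points at the unit, so I'll measure all three to check the sizes.

```bash
cat >> h.py <<'E'
from scipy.spatial.transform import Rotation as Ro
_l,_s=load,shot
def fix(c):
    c=dict(c)
    if np.shape(c['rotation'])==(3,): c['rotation']=Ro.from_euler('xyz',c['rotation']).as_matrix()
    return c
def load(n): return fix(_l(n))
def shot(a,b): return fix(_s(a,b))
E
python3 - <<'E'
from h import *
for n in('scene0','side0'):
    c=load(n); im=c['pixels']; hsv=cv2.cvtColor(im,cv2.COLOR_RGB2HSV)
    m=((hsv[...,0]<16)&(hsv[...,1]>130)&(hsv[...,2]>50)).astype(np.uint8)
    cs,_=cv2.findContours(m,cv2.RETR_EXTERNAL,cv2.CHAIN_APPROX_NONE)
    for k in cs:
        if cv2.contourArea(k)<150: continue
        p=cv2.approxPolyDP(cv2.convexHull(k),2.5,True)[:,0]
        print(n,'wood',[(tuple(map(int,q)),np.round(ray(c,q,0.0)[:2],3).tolist()) for q in p])
    w=((hsv[...,1]<45)&(hsv[...,2]>125)).astype(np.uint8)
    cs,_=cv2.findContours(w,cv2.RETR_EXTERNAL,cv2.CHAIN_APPROX_NONE)
    for k in cs:
        if cv2.contourArea(k)<800: continue
        p=cv2.approxPolyDP(cv2.convexHull(k),3,True)[:,0]
        print(n,'white',[(tuple(map(int,q)),np.round(ray(c,q,0.07)[:2],3).tolist()) for q in p])
c=load('side0'); a=c['pixels'][180:420,190:450]; a=cv2.resize(a,None,fx=3,fy=2.5,interpolation=cv2.INTER_CUBIC)[:600,:800]
a=cv2.resize(c['pixels'][180:410,190:450],(678,600),interpolation=cv2.INTER_CUBIC)
cv2.imwrite('pics/crop.png',a[...,::-1])
E
```

```text
scene0 wood [((399, 255), [0.59, 0.135]), ((402, 252), [0.587, 0.144]), ((414, 254), [0.601, 0.159]), ((416, 261), [0.615, 0.152]), ((413, 266), [0.621, 0.141]), ((404, 266), [0.613, 0.128])]
scene0 wood [((453, 194), [0.528, 0.31]), ((471, 198), [0.553, 0.331]), ((462, 235), [0.612, 0.257]), ((443, 230), [0.586, 0.236])]
scene0 wood [((414, 194), [0.49, 0.248]), ((402, 209), [0.509, 0.205]), ((366, 232), [0.519, 0.117]), ((349, 217), [0.475, 0.112]), ((395, 181), [0.445, 0.239])]
scene0 wood [((270, 154), [0.258, 0.074]), ((290, 135), [0.23, 0.137]), ((347, 148), [0.322, 0.214]), ((363, 156), [0.357, 0.227]), ((359, 168), [0.381, 0.201]), ((344, 176), [0.384, 0.164]), ((302, 167), [0.322, 0.108])]
scene0 white [((615, 259), [0.809, 0.374]), ((598, 297), [0.843, 0.295]), ((534, 282), [0.774, 0.235]), ((495, 264), [0.719, 0.208]), ((512, 254), [0.718, 0.245]), ((536, 248), [0.729, 0.286]), ((586, 244), [0.765, 0.359])]
scene0 white [((217, 195), [0.367, -0.09]), ((237, 211), [0.416, -0.078]), ((234, 230), [0.45, -0.101]), ((219, 234), [0.445, -0.125]), ((209, 232), [0.433, -0.137]), (
[... 1493 characters left out ...]
 403), [0.565, 0.318]), ((205, 364), [0.612, 0.258])]
side0 wood [((338, 343), [0.414, 0.132]), ((431, 344), [0.258, 0.071]), ((440, 379), [0.227, 0.134]), ((342, 387), [0.377, 0.211])]
side0 wood [((287, 318), [0.52, 0.117]), ((312, 324), [0.472, 0.111]), ((293, 379), [0.459, 0.228]), ((266, 371), [0.509, 0.231])]
side0 white [((638, 133), [-0.06, -0.646]), ((639, 205), [-0.062, -0.374]), ((600, 232), [0.01, -0.26]), ((623, 148), [-0.028, -0.569])]
side0 white [((498, 19), [0.35, -1.133]), ((639, 421), [-0.061, 0.134]), ((638, 479), [-0.06, 0.225]), ((0, 479), [0.751, 0.552]), ((2, 194), [1.176, 0.098]), ((194, 22), [1.216, -0.744]), ((235, 0), [1.175, -0.935]), ((444, 0), [0.539, -1.205])]
```

View pics/crop.png

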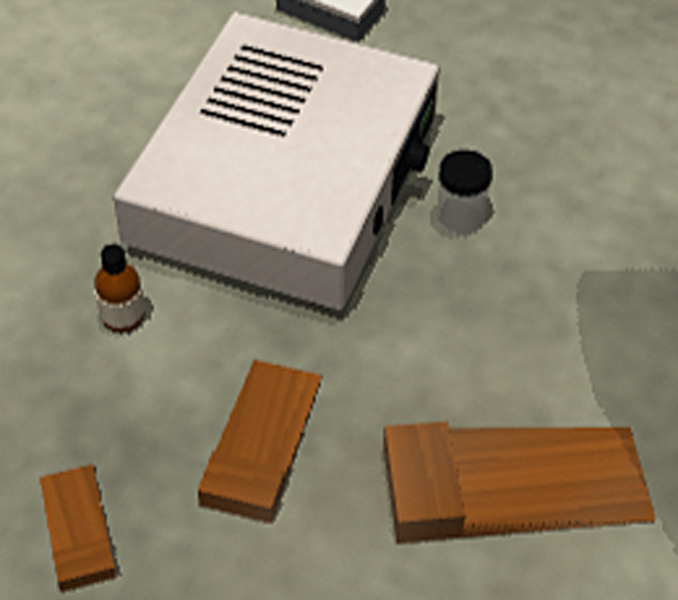

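The middle wedge (scene 382,206; side 290,348) measures about 50 x 118 mm on the bench. The large one is about 70 x 165 mm and the small one about 34 x 80 mm. So the middle one matches, and the crop confirms it lies thin end towards the unit's near corner (crop 345,265). Next I'll refine the unit's corners and the wedge's axis.

```bash
python3 - <<'E'
from h import *
guess={'scene0':[(328,208),(215,265),(270,345),(390,275)],'side0':[(322.3,281.6),(358,205.7),(280.9,185),(235.3,255.5)]}
T=[]
for n,g in guess.items():
    c=load(n); gr=cv2.cvtColor(c['pixels'],cv2.COLOR_RGB2GRAY); hsv=cv2.cvtColor(c['pixels'],cv2.COLOR_RGB2HSV)
    ctr=np.mean(g,0).astype(int); roi=np.zeros_like(gr); cv2.fillConvexPoly(roi,np.int32((np.array(g)-ctr)*1.12+ctr),1)
    t,_=cv2.threshold(gr[roi>0].reshape(-1,1),0,255,cv2.THRESH_OTSU)
    m=((gr>t)&(roi>0)).astype(np.uint8)
    k=max(cv2.findContours(m,cv2.RETR_EXTERNAL,cv2.CHAIN_APPROX_NONE)[0],key=cv2.contourArea)
    p=cv2.approxPolyDP(cv2.convexHull(k),4,True)[:,0]
    P=np.array([ray(c,q,.07)[:2] for q in p]); print(n,t,p.tolist(),P.round(3).tolist(),'sides',np.linalg.norm(P-np.roll(P,-1,0),axis=1).round(3))
    G=np.array([ray(c,q,.07)[:2] for q in g]); print('guess',G.round(4).tolist(),np.linalg.norm(G-np.roll(G,-1,0),axis=1).round(3))
E
```

```text
scene0 129.0 [[328, 203], [393, 267], [393, 275], [270, 342], [213, 259]] [[0.479, 0.06], [0.642, 0.071], [0.654, 0.062], [0.656, -0.154], [0.485, -0.156]] sides [0.163 0.015 0.216 0.171 0.216]
guess [[0.4886, 0.0538], [0.4972, -0.1586], [0.6603, -0.156], [0.6514, 0.058]] [0.213 0.163 0.214 0.163]
side0 151.0 [[279, 184], [357, 204], [321, 281], [234, 255], [257, 211]] [[0.656, -0.15], [0.481, -0.154], [0.474, 0.064], [0.649, 0.067], [0.662, -0.057]] sides [0.175 0.218 0.175 0.125 0.093]
guess [[0.4715, 0.0643], [0.4773, -0.1502], [0.6508, -0.149], [0.6461, 0.0673]] [0.215 0.173 0.216 0.175]
```

Request:
carry_out --plan '[[[0,0,0,0,0,-0.12,25],[0,0,0,0,0,-0.12,25],[0,0,0,0,0,-0.12,25],[0,0,0,0,0,-0.12,25],[0,0,0,0,0,-0.12,25],[0,0,0,0,0,-0.12,25],[0,0,0,0,0,-0.12,25],[0,0,0,0,0,-0.12,25],[0,0,0,0,0,-0.12,25],[0,0,0,0,0,-0.12,25]]]'

```text
time_s: 0.93
ee_pos: [0.2484, -0.4905, 0.2051]
eef_rot: [-3.141, -0.001, 1.675]
force: [0.3, -1.0, 0.6]
grip_width: 0.0307
grip_force: 0.0
```

Request:
carry_out --plan '[[[36,15.5,0,0,0,0,25],[36,15.5,0,0,0,0,25],[36,15.5,0,0,0,0,25],[36,15.5,0,0,0,0,25],[36,15.5,0,0,0,0,25],[36,15.5,0,0,0,0,25],[36,15.5,0,0,0,0,25],[36,15.5,0,0,0,0,25],[36,15.5,0,0,0,0,25],[36,15.5,0,0,0,0,25],[36,15.5,0,0,0,0,25],[36,15.5,0,0,0,0,25],[36,15.5,0,0,0,0,25],[36,15.5,0,0,0,0,25],[36,15.5,0,0,0,0,25],[36,15.5,0,0,0,0,25],[36,15.5,0,0,0,0,25],[36,15.5,0,0,0,0,25],[36,15.5,0,0,0,0,25],[36,15.5,0,0,0,0,25]]]'

```text
time_s: 2.6
ee_pos: [0.4866, 0.2583, 0.2051]
eef_rot: [-3.141, 0.0, 1.669]
force: [1.1, -0.1, 0.2]
grip_width: 0.0249
grip_force: 0.0
```

```bash
python3 - <<'E'
from h import *
c=shot('wrist','wrist1')
o=telemetry.get_obs(); print(o['ee_pos'],o['eef_rot'],o['force'],o['grip_width'],o['time_s'],c['origin'])
E
```

```text
[0.4874755  0.26305466 0.204419  ] [-3.14093427e+00 -1.04094744e-03  1.67123932e+00] [-0.55372141  4.7305299  -0.67397021] 0.02459563837363849 2.65 [0.47977421 0.33583156 0.38418698]
```

View pics/wrist1.png

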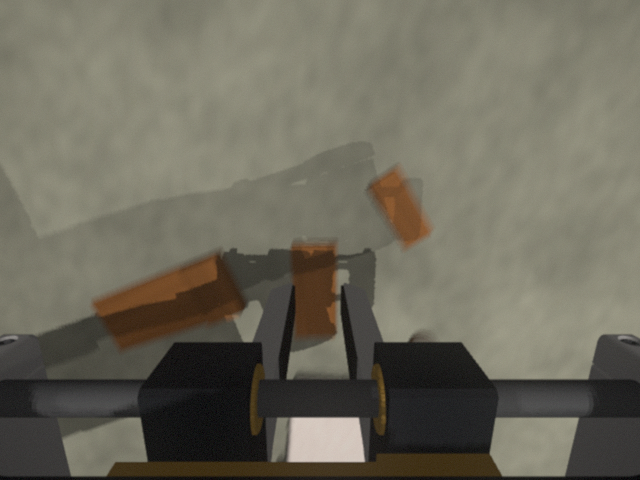

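The wrist view shows the middle wedge at (315,290) with its back edge near row 243. The large wedge is at (170,300) and the small one at (400,205). I'll take a steady wrist frame and measure the wedge's axis.

```bash
python3 - <<'E'
from h import *
c=shot('wrist','wrist2'); hsv=cv2.cvtColor(c['pixels'],cv2.COLOR_RGB2HSV)
m=((hsv[...,0]<16)&(hsv[...,1]>110)&(hsv[...,2]>35)).astype(np.uint8); m[345:]=0; m[:,:262]=0;m[:,362:]=0
k=max(cv2.findContours(m,cv2.RETR_EXTERNAL,cv2.CHAIN_APPROX_NONE)[0],key=cv2.contourArea)
p=cv2.approxPolyDP(cv2.convexHull(k),3,True)[:,0]
for q in p: print(q,ray(c,q,.02)[:2].round(4),ray(c,q,0.002)[:2].round(4))
o=telemetry.get_obs(); print(o['ee_pos'],o['eef_rot'],o['force'])
# triangulated check: side and scene top-of-back corners z
for a,b in [((395,181),(266,371)),((414,194),(266,371)),((395,181),(293,379))]:pass
for n,qs in (('scene0',[(395,181),(414,194)]),):
    for q in qs: print(n,q,ray(load(n),q,.02)[:2].round(4))
E
```

```text
[330 252] [0.5046 0.2384] [0.5058 0.2334]
[332 344] [0.5193 0.128 ] [0.5213 0.1175]
[292 344] [0.473  0.1233] [0.4727 0.1125]
[287 256] [0.4588 0.2292] [0.4578 0.2237]
[289 252] [0.4606 0.2339] [0.4597 0.2287]
[0.48669094 0.26010147 0.20417665] [-3.14009650e+00 -5.28570562e-05  1.67240805e+00] [ 0.18546819 -0.97594338 -0.66518109]
scene0 (395, 181) [0.4597 0.2239]
scene0 (414, 194) [0.5039 0.233 ]
```

Request:
carry_out --plan '[[[0,-1,30,0,0,0,25],[0,-1,30,0,0,0,25],[0,-1,30,0,0,0,25],[0,-1,30,0,0,0,25],[0,-1,30,0,0,0,25],[0,-1,30,0,0,0,25],[0,-1,12,0,0,0,25],[0,0,5,0,0,0,25],[0,0,0,0,0,0,25],[0,0,0,0,0,0,25]]]'

```text
time_s: 3.53
ee_pos: [0.4804, 0.2557, 0.0098]
eef_rot: [3.14, -0.001, 1.669]
force: [0.1, 0.2, -0.3]
grip_width: 0.0253
grip_force: 0.0
```

Request:
carry_out --plan '[[[-4,0,0,0,0,0,25],[-4,0,0,0,0,0,25],[-4,0,0,0,0,0,25],[-2,0,0,0,0,0,25],[-2,0,0,0,0,0,25],[-2,0,0,0,0,0,25],[-2,0,0,0,0,0,25],[-2,0,0,0,0,0,25],[-2,0,0,0,0,0,25],[-2,0,0,0,0,0,25],[0,0,0,0,0,0,25]]]'

```text
time_s: 4.45
ee_pos: [0.4821, 0.2293, 0.0084]
eef_rot: [-3.141, 0.0, 1.669]
force: [0.4, -0.6, -0.2]
grip_width: 0.0251
grip_force: 0.0
```

```bash
python3 - <<'E'
from h import *
c=shot('scene','scene1'); c2=shot('side','side1')
a=c['pixels'][130:330,260:470]; b=c2['pixels'][230:420,210:410]
cv2.imwrite('pics/v1.png',np.hstack([cv2.resize(a,(400,400)),cv2.resize(b,(400,400))])[...,::-1])
o=telemetry.get_obs(); print(o['ee_pos'],o['eef_rot'],o['force'],o['time_s'])
E
```

```text
[0.4820632  0.22950815 0.00834382] [-3.14130841e+00  1.89310059e-04  1.66867756e+00] [-0.66253455 -0.27690191  0.38483603] 4.55
```

View pics/v1.png

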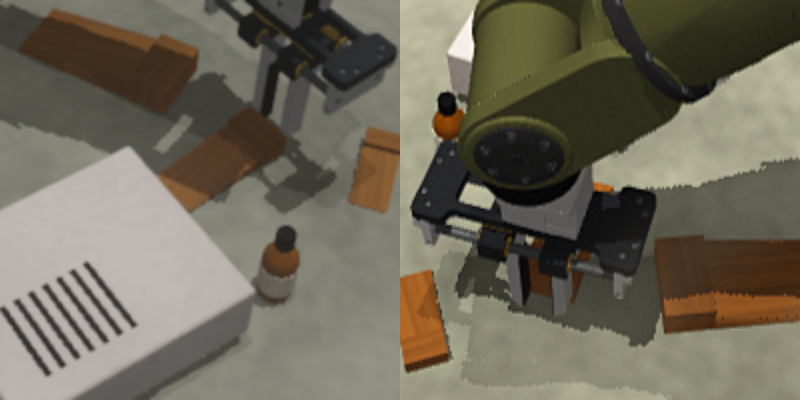

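In the picture the fingertips stand on the bench right behind the middle wedge's block (crop 270,120). Next I push and straighten the wedge.

Request:
carry_out --plan '[[[-2.5,0,0,0,0,0,25],[-2.5,0,0,0,0,0.004,25],[-2.5,0,0,0,0,0.004,25],[-2.5,0,0,0,0,0.004,25],[-2.5,0,0,0,0,0.004,25],[-2.5,0,0,0,0,0.004,25],[-2.5,0,0,0,0,0.004,25],[-2.5,0,0,0,0,0.004,25],[-2.5,0,0,0,0,0.004,25],[-2.5,0,0,0,0,0.004,25],[-2.5,0,0,0,0,0.004,25],[-2.5,0,0,0,0,0.004,25],[-2.5,0,0,0,0,0.004,25],[-2.5,0,0,0,0,0.004,25],[-2.5,0,0,0,0,0.004,25],[-2.5,0,0,0,0,0.004,25],[-2.5,0,0,0,0,0.004,25],[-2.5,0,0,0,0,0.004,25],[-2.5,0,0,0,0,0.004,25],[-2.5,0,0,0,0,0.004,25]]]'

```text
time_s: 6.22
ee_pos: [0.4853, 0.1795, 0.0084]
eef_rot: [-3.142, -0.0, 1.592]
force: [-0.4, 0.1, 0.6]
grip_width: 0.0248
grip_force: 0.2
```

```bash
python3 - <<'E'
from h import *
c=shot('scene','scene2')
o=telemetry.get_obs(); print(o['ee_pos'],o['eef_rot'],o['force'],o['time_s'])
hsv=cv2.cvtColor(c['pixels'],cv2.COLOR_RGB2HSV)
m=((hsv[...,0]<16)&(hsv[...,1]>130)&(hsv[...,2]>40)).astype(np.uint8)
for k in cv2.findContours(m,cv2.RETR_EXTERNAL,cv2.CHAIN_APPROX_NONE)[0]:
    if cv2.contourArea(k)<150: continue
    p=cv2.approxPolyDP(cv2.convexHull(k),2.5,True)[:,0]
    if 330<p[:,0].mean()<400: print([(tuple(map(int,q)),np.round(ray(c,q,0.02)[:2],3).tolist(),np.round(ray(c,q,0.005)[:2],3).tolist()) for q in p])
a=c['pixels'][150:300,290:440]
cv2.imwrite('pics/v2.png',cv2.resize(a,(600,600),interpolation=cv2.INTER_CUBIC)[...,::-1])
E
```

```text
[0.48533095 0.17921639 0.00844867] [-3.14154625e+00  5.06020300e-05  1.59193686e+00] [ 0.34924568 -0.40287837 -0.25920187] 6.2667
```

View pics/v2.png

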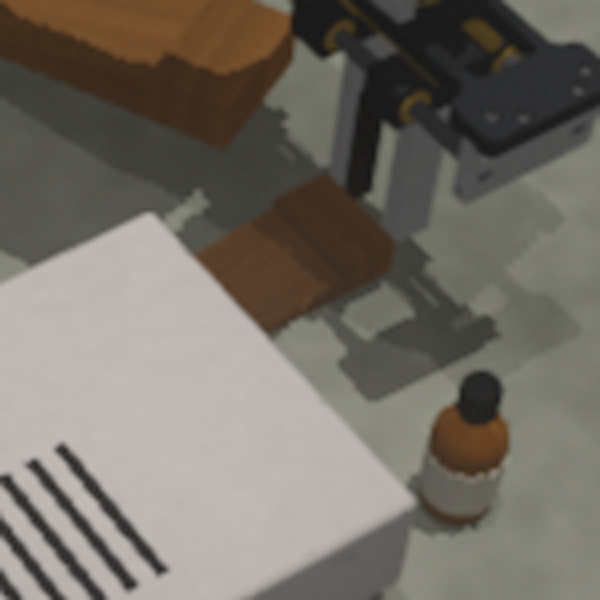

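The crop shows the wedge (300,250) straight to the unit, its back flush to the fingers, and the thin end now under the case. I'll go on slowly, watching the force.

Request:
carry_out --plan '[[[-2,0,0,0,0,0,25],[-2,0,0,0,0,0,25],[-2,0,0,0,0,0,25],[-2,0,0,0,0,0,25],[-2,0,0,0,0,0,25],[-2,0,0,0,0,0,25],[-2,0,0,0,0,0,25],[-1,0,0,0,0,0,25],[0,0,0,0,0,0,25]]]'

```text
time_s: 7.02
ee_pos: [0.4857, 0.1645, 0.0085]
eef_rot: [-3.142, 0.0, 1.593]
force: [-0.1, -0.0, -0.6]
grip_width: 0.025
grip_force: 0.0
```

Request:
carry_out --plan '[[[-1,0,0,0,0,0,25],[-1,0,0,0,0,0,25],[-1,0,0,0,0,0,25],[-1,0,0,0,0,0,25],[0,0,0,0,0,0,25]]]'

```text
time_s: 7.43
ee_pos: [0.4857, 0.1606, 0.0085]
eef_rot: [-3.142, 0.0, 1.593]
force: [-0.3, 0.7, -0.2]
grip_width: 0.0252
grip_force: 0.0
```

Request:
carry_out --plan '[[[-1,0,0,0,0,0,25],[-1,0,0,0,0,0,25],[-1,0,0,0,0,0,25],[0,0,0,0,0,0,25]]]'

```text
time_s: 7.77
ee_pos: [0.4858, 0.1576, 0.0084]
eef_rot: [-3.141, 0.0, 1.593]
force: [-0.3, 0.1, -0.0]
grip_width: 0.025
grip_force: 0.0
```

Request:
carry_out --plan '[[[-1,0,0,0,0,0,25],[-1,0,0,0,0,0,25],[-1,0,0,0,0,0,25]]]'

```text
time_s: 8.02
ee_pos: [0.4859, 0.155, 0.0085]
eef_rot: [3.142, -0.0, 1.593]
force: [0.6, 4.5, -0.6]
grip_width: 0.0255
grip_force: 2.5
```

Request:
carry_out --plan '[[[-1,0,0,0,0,0,25],[-1,0,0,0,0,0,25]]]'

```text
time_s: 8.18
ee_pos: [0.4859, 0.1532, 0.0085]
eef_rot: [3.141, -0.001, 1.593]
force: [-0.2, 8.2, -1.1]
grip_width: 0.0249
grip_force: 3.8
```

Request:
carry_out --plan '[[[0,0,0,0,0,0,25],[0,0,0,0,0,0,25]]]'

```text
time_s: 8.35
ee_pos: [0.4859, 0.153, 0.0084]
eef_rot: [3.142, -0.001, 1.593]
force: [-0.4, 5.6, 0.4]
grip_width: 0.0252
grip_force: 2.6
```

```bash
python3 - <<'E'
from h import *
c=shot('scene','scene3'); o=telemetry.get_obs(); print(o['ee_pos'],o['force'],o['time_s'])
# unit shift: optical flow over unit's top
g0,g1=[cv2.cvtColor(load(n)['pixels'],cv2.COLOR_RGB2GRAY) for n in('scene0','scene3')]
m=np.zeros_like(g0); cv2.fillConvexPoly(m,np.int32([(328,208),(215,265),(270,345),(390,275)]),255)
p=cv2.goodFeaturesToTrack(g0,40,.03,6,mask=m); q,s,_=cv2.calcOpticalFlowPyrLK(g0,g1,p,None)
print(np.median((q-p)[s==1],axis=0), np.c_[p[s==1],(q-p)[s==1]].round(1).tolist()[:12])
E
```

```text
[0.48591206 0.15300809 0.00845854] [-0.64921087  5.16075658 -0.90714704] 8.4
[-0.23306274 -0.08587646] [[293.0, 312.0, -0.30000001192092896, -0.10000000149011612], [283.0, 273.0, 0.10000000149011612, 0.20000000298023224], [285.0, 316.0, -0.30000001192092896, -0.20000000298023224], [304.0, 262.0, 0.20000000298023224, 0.30000001192092896], [297.0, 266.0, 0.10000000149011612, 0.30000001192092896], [300.0, 308.0, -0.30000001192092896, -0.10000000149011612], [260.0, 284.0, 0.20000000298023224, 0.30000001192092896], [331.0, 292.0, -0.30000001192092896, -0.10000000149011612], [290.0, 269.0, 0.10000000149011612, 0.20000000298023224], [316.0, 300.0, -0.20000000298023224, -0.10000000149011612], [275.0, 277.0, 0.0, 0.30000001192092896], [322.0, 296.0, -0.30000001192092896, -0.20000000298023224]]
```

The unit has not moved (under 0.5 px) and the wedge holds about 5 N. I'll back off, lift, and go above the corner.

Request:
carry_out --plan '[[[2,0,0,0,0,0,25],[4,0,0,0,0,0,25],[7,0,0,0,0,0,25],[7,0,0,0,0,0,25],[0,0,-15,0,0,0,25],[0,0,-25,0,0,0,10],[0,0,-30,0,0,0,0],[0,0,-30,0,0,0,0],[0,0,0,0,0,0,0],[-20,1,0,0,0,0,0],[-25,1,0,0,0,0,0],[-25,1,0,0,0,0,0],[-25,1,0,0,0,0,0],[-25,1,0,0,0,0,0],[-10,0,0,0,0,0,0],[0,0,0,0,0,0,0],[0,0,0,0,0,0,0]]]'

```text
time_s: 9.82
ee_pos: [0.4934, 0.0434, 0.1083]
eef_rot: [-3.141, -0.0, 1.592]
force: [0.1, 0.5, 0.4]
grip_width: 0.0001
grip_force: 0.0
```

```bash
python3 - <<'E'
from h import *
c=shot('scene','scene4'); d=shot('side','side4'); o=telemetry.get_obs(); print(o['ee_pos'],o['force'],o['time_s'],o['grip_width'])
a=c['pixels'][150:300,250:450]; b=d['pixels'][230:380,220:420]
cv2.imwrite('pics/v4.png',np.hstack([cv2.resize(a,(400,300)),cv2.resize(b,(400,300))])[...,::-1])
print(proj(c,(.4916,.0461,.07)),proj(d,(.4916,.0461,.07)))
E
```

```text
[0.49329287 0.04405348 0.1083377 ] [ 0.33643657 -0.73077997  0.03511971] 9.9167 0.00019154566828523335
[325.11004216 210.9303209 ] [315.73915525 271.23405168]
```

View pics/v4.png

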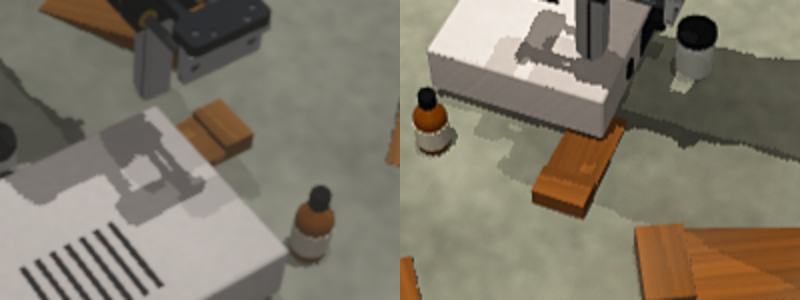

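The wedge sits under the corner (side crop 585,150), the unit and bottle are in place, and the shut fingertips are over the corner. Now I press down.

Request:
carry_out --plan '[[[0,0,12,0,0,0,0],[0,0,12,0,0,0,0],[0,0,6,0,0,0,0],[0,0,3,0,0,0,0],[0,0,2,0,0,0,0],[0,0,1,0,0,0,0],[0,0,1,0,0,0,0],[0,0,0,0,0,0,0]]]'

```text
time_s: 10.58
ee_pos: [0.4935, 0.043, 0.0717]
eef_rot: [3.141, -0.0, 1.593]
force: [0.7, 0.6, -0.1]
grip_width: 0.0002
grip_force: 0.0
```

Request:
carry_out --plan '[[[0,0,1,0,0,0,0],[0,0,0,0,0,0,0]]]'

```text
time_s: 10.75
ee_pos: [0.4934, 0.0429, 0.0706]
eef_rot: [3.141, 0.0, 1.593]
force: [-0.1, 0.4, 0.2]
grip_width: 0.0006
grip_force: 0.0
```

Request:
carry_out --plan '[[[0,0,0.5,0,0,0,0],[0,0,0.5,0,0,0,0],[0,0,0,0,0,0,0]]]'

```text
time_s: 11.0
ee_pos: [0.4935, 0.0429, 0.0698]
eef_rot: [3.141, -0.0, 1.593]
force: [-1.9, 0.9, 5.1]
grip_width: 0.0001
grip_force: 2.2
```

Request:
carry_out --plan '[[[0,0,0.5,0,0,0,0],[0,0,0.5,0,0,0,0],[0,0,0,0,0,0,0]]]'

```text
time_s: 11.25
ee_pos: [0.4935, 0.0429, 0.0696]
eef_rot: [3.141, -0.0, 1.593]
force: [-7.3, -0.3, 15.8]
grip_width: 0.0004
grip_force: 8.0
```

Request:
carry_out --plan '[[[0,0,-0.2,0,0,0,0],[0,0,0,0,0,0,0],[0,0,0,0,0,0,0],[0,0,0,0,0,0,0],[0,0,0,0,0,0,0],[0,0,0,0,0,0,0]]]'

```text
time_s: 11.75
ee_pos: [0.4935, 0.043, 0.0697]
eef_rot: [3.141, -0.0, 1.593]
force: [-6.4, -0.3, 14.0]
grip_width: 0.0005
grip_force: 6.8
```

```bash
python3 - <<'E'
from h import *
c=shot('scene','scene5'); d=shot('side','side5'); o=telemetry.get_obs(); print(o['ee_pos'],o['force'],o['time_s'])
g0,g1=[cv2.cvtColor(load(n)['pixels'],cv2.COLOR_RGB2GRAY) for n in('scene0','scene5')]
m=np.zeros_like(g0); cv2.fillConvexPoly(m,np.int32([(262,285),(310,262),(330,292),(283,318)]),255)
p=cv2.goodFeaturesToTrack(g0,40,.03,6,mask=m); q,s,_=cv2.calcOpticalFlowPyrLK(g0,g1,p,None); print(np.median((q-p)[s==1],axis=0),np.ptp((q-p)[s==1],axis=0))
a=c['pixels'][150:300,250:450]; b=d['pixels'][230:380,220:420]
cv2.imwrite('pics/v5.png',np.hstack([cv2.resize(a,(400,300)),cv2.resize(b,(400,300))])[...,::-1])
E
```

```text
[0.49349036 0.04294021 0.06963964] [-5.47716761 -0.06465575 14.16159137] 11.85
[-0.2536621 -0.1391449] [0.66677856 0.81314087]
```

View pics/v5.png

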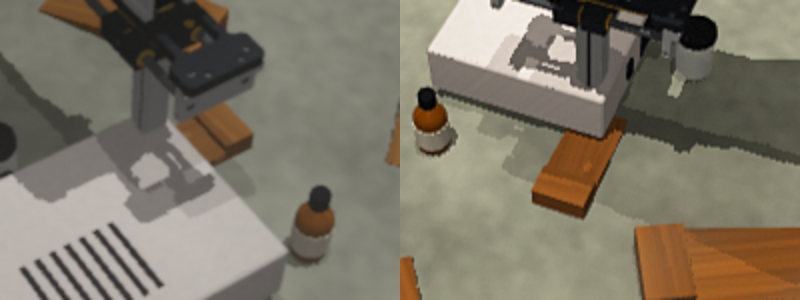

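The fingertips press on the corner (crop 150,130) with a steady 14 N. The top stays at 69.7 mm, so it isn't rocking, and the unit and wedge have not moved. I'm handing in.

```bash
python3 -c "
from station import ctrl
print(ctrl.hand_in())"
```

```text
the job is handed in; nothing more can be done
None
```

I slid the 120 × 50 mm wedge under the short foot, the unit stands level without rocking or shifting, and I handed in with the fingertips pressing that corner at a steady 14 N; no verdict came back.

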